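# Hold a mosaic glass cane down in the V-block jig

### The job

Swing the work lamp at least 60 degrees off centre, to either side, so that it is clear of the V-block jig; then take the blue glass cane from its wooden rest and seat it in the jig's V, lying along it and bridging both saddles with its white middle band half-way between them. Finish while still holding it there: keep it pressed down with the gripper, gently, with about 10 to 20 N, so that it bears on both sloping faces; the glass must not be pressed hard (stay well under 40 N), and the glue tub, the nippers and the loose blue tile stay where they are.

Things in the scene. Friction and masses are not known exactly. Their poses are not given: they have to be found in the camera images.
- cane_center (a point): Centre of the loose glass cane, a round bar 30 mm in diameter and 150 mm long, about 0.27 kg (varies by a third), blue with a 16 mm wide white band round its middle. Its own y axis runs along the cane. At the start it lies level in the wooden rest, its axis 45 mm above the table.
- cane: The same glass cane; this origin lies on its surface, 15 mm from its axis, half-way along (straight below the axis at the start); y along the cane.
- cane_rest: Fixed light-wood rest that the cane starts on: a base 85 mm (x) by 140 mm (y) by 8 mm thick, with two V-notched saddles in line along its y axis, each 30 mm long, with a clear gap of 66 mm between them (only the 8 mm base lies below in the gap). Saddles are 60 mm wide and their tops are at about 49 mm height. Origin on the table under its centre.
- v_seat (a point): Where the cane's centre lies when properly seated in the jig's V: 60 mm above the table, half-way between the jig's two saddles. Its y axis runs level along the V, its x axis level across it, z up. The V takes in a cane up to about 20 mm off its middle.
- jig: Fixed jig, origin on the table straight below the seat, axes as the seat's. Green plate 12 mm thick, x from -60 to 210 mm, y -75 to 75 mm. Two grey saddles in line along y, each 30 mm long and 60 mm wide, 66 mm clear gap between (only the plate below it: room for fingers), carry 45-degree aluminium faces forming the V; their top edges are at about 64 mm height.
- v_near: The V's sloping aluminium faces on its -x side (one on each saddle, one flat plane); origin on the table below the seat. They are rigid. The cane's weight alone puts about 2 N on each side.
- v_far: The V's sloping aluminium faces on its +x side (one on each saddle, one flat plane); origin on the table below the seat. They are rigid.
- lamp_arm (a joint): Angle in rad of the lamp arm on its upright post: at 0 the lamp head is straight over the V (the arm points along the jig's -x from the post); positive is anticlockwise seen from above (the head goes towards the jig's -y), negative the other way; stops at -1.7 and 1.7. It starts between -0.35 and 0.35. Light friction (about 1 N at the knob) holds it wherever it is left.
- lamp_hinge (a point): Point on the lamp's upright hinge axis, 150 mm above the table and 170 mm from the seat along the jig's +x. The post is 20 mm thick, and with the arm's hub 32 mm wide it ends at 176 mm height.
- lamp_knob (a point): Half-way up the lamp's upright red knob, a round pin 20 mm in diameter and 45 mm tall on the middle of the lamp head, 170 mm from the hinge axis; its middle is 198 mm above the table, its top 218 mm. It swings with the arm and can be pinched from above. The head below is a flat disc 100 mm in diameter, from 149 to 173 mm above the table.
- tile_tray: Fixed open cardboard tray of broken tile, 150 (x) by 200 (y) by 55 mm high, origin on the table under its centre. It and the cane rest stand on opposite sides of the jig; which is left and which right varies.
- glue_tub: Loose white glue tub with red lid, 90 mm in diameter and 130 mm tall, 0.7 kg; origin under its centre. Leave it alone.
- nippers: Loose tile nippers with red handles, lying flat, about 160 by 75 mm and 18 mm high; origin on the table near the pivot, jaws along +x. Leave them alone.
- blue_tile: Loose blue tile 100 by 100 by 8 mm lying flat; origin under its centre. Leave it alone.
Not all that is in view belongs to the job. Of the things like the cane, leave any that is grey or red; of the rest the smaller one is meant.

How it is judged:
On the way:
1. the lamp is swung at least about 60 degrees off centre (over 1.0 rad) while the cane is not yet in the jig ((value of joint lamp_arm above 1 rad or value of joint lamp_arm below -1 rad) and distance between cane_center and v_seat above 0.08 m), for 0.2 s.
At the end, for the whole second after the job is handed in: Lamp over 1.0 rad off centre; cane centre within 3 mm of the seat across the V and in height (4 mm downwards), 14 mm along it, aligned within 0.05 rad, at rest; the fingers press on it so that each side of the V bears over 4.5 N ((value of joint lamp_arm above 1 rad or value of joint lamp_arm below -1 rad) and x of cane_center in the frame of v_seat between -0.003 and 0.003 m and z of cane_center in the frame of v_seat between -0.004 and 0.003 m and y of cane_center in the frame of v_seat between -0.014 and 0.014 m and angle between the y axis of cane and the y axis of v_seat, either way round below 0.05 rad and contact force between each of v_near, v_far and cane above 4.5 N and contact force between the fingers and cane above 2 N and linear speed of cane below 0.02 m/s); the arm keeps its last pose, push and grip.
It fails at once if the glass cane is pressed hard: over 40 N on either side of the V (contact force between any of v_near, v_far and cane above 40 N).
It fails at once if the glue tub, the nippers or the blue tile is shifted by more than 20 mm (distance of any of glue_tub, nippers, blue_tile from where it was at the start of the episode above 0.02 m).
It also fails if it takes over 64 s, if anything falls off the work surface, if the arm or the gripper's body presses on something with over 40 N, if the wrist force passes 120 N, or if a joint passes its speed limit or range.

### The arm

A 6-joint arm with a two-finger parallel gripper is mounted at the origin on the work surface. World frame = base frame: x ahead of the robot, y to its left, z up, the work surface at z = 0. Lengths are in m, angles in rad, forces in N, time in s.
With the tool pointing down it reaches from about 0.275 to 0.85 m from the base axis. Payload 19 kg.
Tool frame: the origin (TCP) lies midway between the tips of the shut fingers; the grasp point (between the pads) lies 19 mm behind it; z points along the fingers, y is the direction in which the jaws open and shut (so a half turn about z gives the same grasp; the last joint's range is limited). The gripper opens to 85 mm and grips with 20 to 120 N. Pads are 22 mm wide; open, the fingers measure 114 mm over their backs; the gripper's body (76 mm by 85 mm) begins 54 mm behind the grasp point. The pads swing forward as they close: fully open they stand 13 mm farther back than shut.
Start: joints at [-1.34, 0.15, 1.437, -0, 1.554, -0.134], TCP at [0.205, -0.537, 0.231] pointing down, gripper open.
Joint ranges: [-2.8, 2.8], [-0.68, 2.1], [0.12, 2.68], [-1.39, 4.53], [0.16, 2.79], [-2.81, 2.81]. Speed limits (rad/s): [1.89, 1.89, 2.22, 3.01, 3.01, 3.01].

### API

Orientations are given as a unit quaternion [x, y, z, w].
In Python, from rig import * gives the robot as it stands. The module is installed in compiled form; this text tells all that it offers.
- The arm moves only by the shell command python3 -m inch 'ROWS' [FORCE]. ROWS is JSON, one flat list of numbers, 7 for each row, row after row: the turn, a rotation vector about the tool's x, y, z in degrees, then the shift along the tool's x, y, z in cm, then the closure in counts, from 0 (fully open) to 255 (shut). In form: [rx, ry, rz, x, y, z, jaw, rx, ry, rz, x, y, z, jaw, ...]. A call has 1 to 12 rows; each row is the pose to reach, as a shift and turn from the pose measured when the call began, along the tool's axes at that moment; what a row does not reach only later rows make up. A row lasts 1/8 s, in which the tool goes at most 62.5 mm and 10.7 degrees, less where a joint would pass 70% of its speed; a pose out of reach is approached as far as the arm can. A call with a gripper value outside its range is refused whole. The fingers move at their own pace and stop on an object; FORCE is the grip in N (left out, the last holds). Time passes only in rows, so rows that repeat a pose let the fingers close. It gives the time, the measured TCP pose, the force and the opening at its end, in the units of the state.
- read_state(): the state, without advancing time (a new reading comes with each control period).
- get_image(name): name is "scene" or "top" or "wrist"; returns a dict with "img" (400x640x3 uint8, red, green, blue), "depth" (400x640 float32, m along the optical axis (not along the pixel's ray), 0 where there is no reading), "fx", "fy", "cx", "cy" (pixels), "R" (3x3) and "t" (3): a world point X has camera coordinates R X + t; the wrist camera has in their place "tool_from_camera" (4x4, takes a point from camera to tool coordinates, whose origin is the TCP and whose axes are the flange's). Camera axes: x right, y down, z forward; pixel columns grow to the right and rows downward; lengths in m; the calibration is good to about 2 mm. A picture is of the moment at which its call begins: read the wrist's pose just before it.
- job_done(): hands the job in, once; it reports no verdict.
The state is a dict: "t": time; "joint_positions": joint angles; "qvel": joint speeds; "effort": joint torques, N m; "tcp_pos": TCP position; "orientation": TCP orientation; "contact_force": force on the tool from outside, world axes, zero at the start; "moment": the same for the moment, N m; "width": finger opening in m.
Only numpy, scipy, OpenCV 4.12 (cv2) and the standard library are available. Lean on these libraries where they do the work, as an engineer would, in place of code of your own. Each camera call takes 0.05 s, during which the arm holds its last target.

## Working session

There is one attempt and no reset: what is moved stays moved. The work goes in short steps, Python scripts to look and compute and a shell command to move; the robot and the scene stay as the last step left them, time stands still between calls to the robot, and variables do not carry over. Pictures are saved under pics/ and viewed, and the job is handed in when it is done.

```bash
mkdir -p pics; python3 - <<'E'
from rig import *
import cv2,pickle
s=read_state();print({k:(v if isinstance(v,float) else [round(float(x),4) for x in v]) if k!='width' else v for k,v in s.items()})
for n in ["scene","top"]:
    d=get_image(n);pickle.dump(d,open(f'{n}.pkl','wb'));cv2.imwrite(f'pics/{n}0.png',d['img'][:,:,::-1]);print(n,d['fx'],d['R'],d['t'])
E
```

```text
{'t': 0.0, 'joint_positions': [-1.34, 0.151, 1.438, -0.0, 1.5538, -0.134], 'qvel': [-0.002, -0.0019, -0.0011, 0.0009, 0.0003, 0.0011], 'effort': [-0.0022, -71.3047, -57.0874, -0.0003, 0.009, 0.0], 'tcp_pos': [0.2051, -0.5369, 0.2307], 'orientation': [0.9834, 0.1814, -0.0, -0.0006], 'contact_force': [0.1848, 0.8639, 1.2521], 'moment': [-0.009, -0.0028, 0.0242], 'width': 0.08578021987846901}
scene 412.48529618732067 [[ 0.61794397  0.78603236  0.01727358]
 [ 0.5231559  -0.39468308 -0.75533646]
 [-0.58690132  0.47579239 -0.65510949]] [-0.3193211  -0.1567045   1.90007518]
top 475.8685734386808 [[-0.02262388 -0.99971668  0.00739757]
 [-0.99432506  0.02173126 -0.10414141]
 [ 0.10395115 -0.00971167 -0.99453499]] [-0.00715767  0.53502364  1.42604742]
```

View pics/scene0.png

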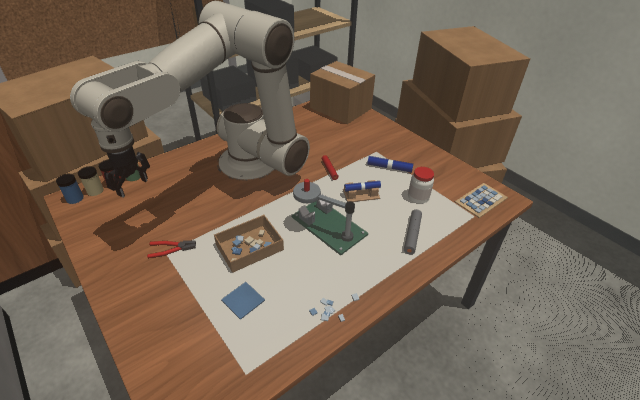

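View pics/top0.png

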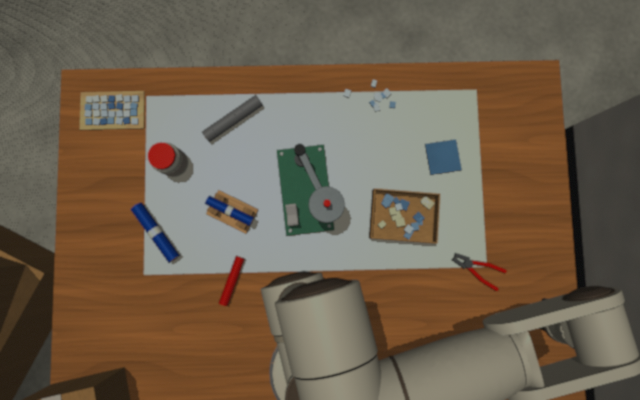

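The top picture shows the target cane on the wooden rest at about (231,210). A larger blue cane lies at (155,232), and grey and red ones at (233,119) and (232,281). The jig is at (305,190), the lamp post at (300,150), the lamp head at (326,205) and the tub at (165,158). I'll enlarge the working area.

```bash
python3 - <<'E'
import pickle,cv2
d=pickle.load(open('top.pkl','rb'));im=d['img'][:,:,::-1]
c=im[130:250,190:350];cv2.imwrite('pics/c0.png',cv2.resize(c,None,fx=5,fy=5,interpolation=cv2.INTER_CUBIC))
E
```

```text
(no output)
```

View pics/c0.png

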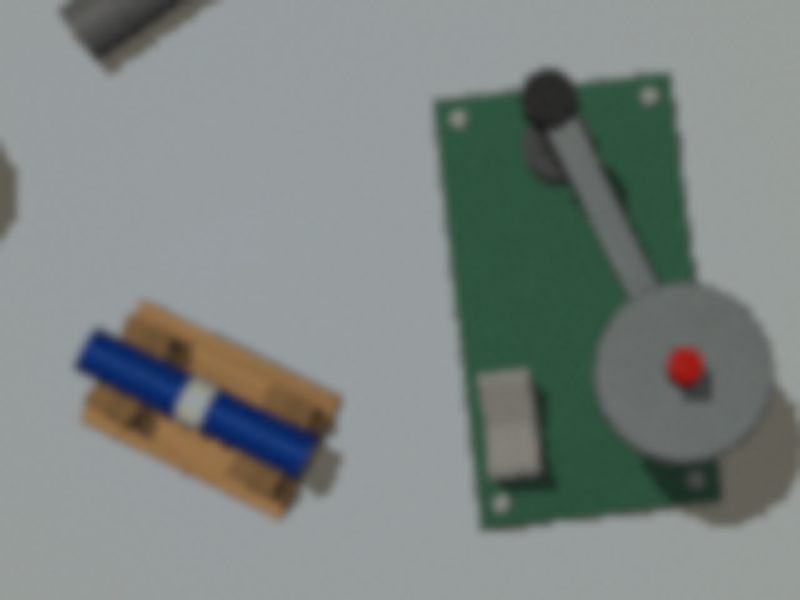

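```bash
cat > h.py <<'E'
import numpy as np,pickle,cv2
from scipy.spatial.transform import Rotation as Ro
def ray(d,u,v,z):
    R=d['R'];t=d['t'];c=-R.T@t
    r=R.T@np.array([(u-d['cx'])/d['fx'],(v-d['cy'])/d['fy'],1]);return c+r*(z-c[2])/r[2]
def delta(s,tgt,yaw=None):
    """tgt TCP pos; yaw = world angle (deg) of jaw (tool y) axis, tool down"""
    q=Ro.from_quat(s['orientation']);dp=q.inv().apply(np.array(tgt)-s['tcp_pos'])*100
    out=None
    if yaw is not None:
        best=None
        for k in (0,180,-180):
            a=np.radians(yaw+k);y=np.array([np.cos(a),np.sin(a),0]);z=np.array([0,0,-1.]);x=np.cross(y,z)
            rv=(q.inv()*Ro.from_matrix(np.c_[x,y,z])).as_rotvec(degrees=True)
            if best is None or np.linalg.norm(rv)<np.linalg.norm(best)-1e-6: best=rv
        out=best
    return np.round(dp,2),None if out is None else np.round(out,2)
E
python3 - <<'E'
from h import *
from rig import read_state
d=pickle.load(open('top.pkl','rb'))
f=lambda u,v,z:ray(d,190+(u+.5)/5-.5,130+(v+.5)/5-.5,z)
P=[f(u,v,.012) for u,v in [(433,100),(670,73),(720,498),(482,528)]]
print(np.round(P,4)); print([round(float(np.linalg.norm(P[i]-P[(i+1)%4])),4) for i in range(4)])
far=(P[0]+P[1])/2; near=(P[2]+P[3])/2; ax=(far-near)[:2];ax/=np.linalg.norm(ax)
ay=(P[0]+P[3]-P[1]-P[2])[:2];ay/=np.linalg.norm(ay)
print('x axis',np.degrees(np.arctan2(ax[1],ax[0])),'y-90',np.degrees(np.arctan2(ay[1],ay[0]))-90)
ctr=sum(P)/4; 
print('ctr',ctr,'seat',ctr[:2]-ax*.075,'hinge',ctr[:2]+ax*.095)
print('hub',f(548,97,.176),'knob',f(686,366,.218))
a,b=f(88,350,.045),f(302,456,.045);m=f(195,402,.06)
print('cane',a,b,np.linalg.norm(a-b),(a+b)/2,'band',m,'ang',np.degrees(np.arctan2(*(a-b)[1::-1])))
for n,(u,v,z) in dict(tub=(162,155,.13),tray=(405,217,.055)).items(): print(n,ray(d,u,v,z))
E
```

```text
[[ 0.675   0.1144  0.012 ]
 [ 0.689  -0.0337  0.012 ]
 [ 0.4236 -0.0582  0.012 ]
 [ 0.4085  0.0879  0.012 ]]
[0.1488, 0.2665, 0.1469, 0.2678]
x axis 5.471207233049098 y-90 5.634516002639913
ctr [0.54902094 0.02758258 0.012     ] seat [0.47436262 0.02043167] hinge [0.64358814 0.03664041]
hub [0.64263797 0.03735026 0.176     ] knob [ 0.4880712  -0.03446347  0.218     ]
cane [0.5200447  0.32115999 0.045     ] [0.4534082  0.19297854 0.045     ] 0.14446767067325292 [0.48672645 0.25706927 0.045     ] band [0.48617385 0.25419149 0.06      ] ang 62.531848254180524
tub [0.64270794 0.43088805 0.13      ]
tray [ 0.45395618 -0.27078673  0.055     ]
```

```bash
python3 - <<'E'
from h import *
from rig import read_state
s=read_state()
print(delta(s,(.4875,-.0345,.25),-45))
E
```

```text
(array([ 44.31, -36.86,  -1.88]), array([-6.00e-02, -2.00e-02, -2.41e+01]))
```

```bash
python3 -m inch '[0,0,0,0,0,-1.9,0, 0,0,-6,4.4,-3.7,-1.9,0, 0,0,-12,8.9,-7.4,-1.9,0, 0,0,-18,13.3,-11,-1.9,0, 0,0,-24,17.7,-14.7,-1.9,0, 0,0,-24,22.1,-18.4,-1.9,0, 0,0,-24,26.6,-22.1,-1.9,0, 0,0,-24,31,-25.8,-1.9,0, 0,0,-24,35.4,-29.5,-1.9,0, 0,0,-24,39.9,-33.2,-1.9,0, 0,0,-24,44.3,-36.9,-1.9,0, 0,0,-24,44.3,-36.9,-1.9,0]' 20
python3 - <<'E'
from h import *
from rig import *
s=read_state();d=get_image('wrist');pickle.dump([s,d],open('w1.pkl','wb'));cv2.imwrite('pics/w1.png',d['img'][:,:,::-1])
print(delta(s,(.4875,-.0345,.183),-45),s['joint_positions'])
E
```

```text
t: 1.6
tcp_pos: [0.4884, -0.0311, 0.2512]
orientation: [0.923, 0.384, 0.0, -0.001]
contact_force: [0.4, -0.4, 0.0]
width: 0.0852
(array([-0.31,  0.18,  6.82]), array([-0.05, -0.08,  0.17])) [-2.22208018e-01 -3.57803574e-02  1.59399968e+00  1.53319493e-03
  1.58333925e+00  5.60238720e-01]
```

View pics/w1.png

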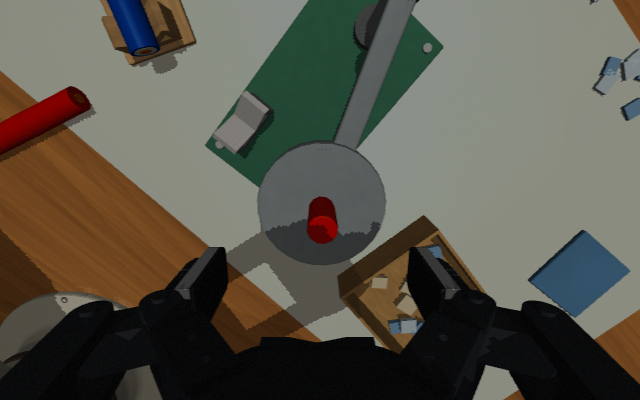

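The wrist view shows the knob top at (322,228), midway between the fingers at about (225) and (412). I'll descend and pinch.

```bash
python3 - <<'E'
from h import *
s,d=pickle.load(open('w1.pkl','rb'))
z=float(d['depth'][229,322]);p=np.array([(322-d['cx'])/d['fx']*z,(229-d['cy'])/d['fy']*z,z,1])
t=d['tool_from_camera']@p;print(t);print(Ro.from_quat(s['orientation']).apply(t[:3])+s['tcp_pos'])
E
python3 -m inch '[0,0,0,-0.3,0.2,2,0, 0,0,0,-0.3,0.2,4.5,0, 0,0,0,-0.3,0.2,6.7,0, 0,0,0,-0.3,0.2,6.7,0, 0,0,0,-0.3,0.2,6.7,150, 0,0,0,-0.3,0.2,6.7,220, 0,0,0,-0.3,0.2,6.7,220, 0,0,0,-0.3,0.2,6.7,220, 0,0,0,-0.3,0.2,6.7,220, 0,0,0,-0.3,0.2,6.7,220]' 20
```

```text
[-9.61491404e-04  3.13809070e-03  3.46072819e-02  1.00000000e+00]
[ 0.48998386 -0.0339539   0.21657125]
t: 2.9
tcp_pos: [0.4873, -0.0363, 0.1845]
orientation: [0.924, 0.383, 0.001, -0.0]
contact_force: [-0.8, -0.5, 6.6]
width: 0.0193
```

```bash
python3 - <<'E'
from h import *
from rig import *
s=read_state();h=np.array([.643,.037]);p=s['tcp_pos'];v=p[:2]-h;r=np.linalg.norm(v);a0=np.arctan2(v[1],v[0]);print(r,np.degrees(a0)%360-185.5,s['contact_force'])
for k in range(1,12):
    a=a0+np.radians(5.3*k);print(k,delta(s,(h[0]+r*np.cos(a),h[1]+r*np.sin(a),p[2]))[0])
E
```

```text
0.17209683899425948 19.699986702120015 [-0.83971664 -0.52720013  6.55822357]
1 [-0.47  1.52 -0.  ]
2 [-0.8   3.08 -0.  ]
3 [-0.99  4.66 -0.  ]
4 [-1.02  6.25 -0.  ]
5 [-0.91  7.84 -0.  ]
6 [-0.66  9.41  0.  ]
7 [-0.26 10.95  0.  ]
8 [ 0.28 12.44  0.  ]
9 [ 0.96 13.88  0.  ]
10 [ 1.77 15.26  0.  ]
11 [ 2.7  16.55  0.  ]
```

```bash
python3 -m inch '[0,0,0,-0.5,1.5,0,220, 0,0,0,-0.8,3.1,0,220, 0,0,0,-1,4.7,0,220, 0,0,0,-1,6.2,0,220, 0,0,0,-0.9,7.8,0,220, 0,0,0,-0.7,9.4,0,220, 0,0,0,-0.3,10.9,0,220, 0,0,0,0.3,12.4,0,220, 0,0,0,1,13.9,0,220, 0,0,0,1.8,15.3,0,220, 0,0,0,2.7,16.5,0,220, 0,0,0,2.7,16.5,0,220]'
python3 -m inch '[0,0,0,0,0,0,100, 0,0,0,0,0,0,0, 0,0,0,0,0,0,0, 0,0,0,0,0,0,0, 0,0,0,0,0,0,0, 0,0,0,0,0,-3,0, 0,0,0,0,0,-6,0, 0,0,0,0,0,-7,0, 0,0,0,0,0,-7,0]'
python3 - <<'E'
from h import *
from rig import *
s=read_state();d=get_image('top');pickle.dump(d,open('top2.pkl','wb'));cv2.imwrite('pics/t2.png',d['img'][:,:,::-1]);print(s['joint_positions'])
E
```

```text
t: 4.4
tcp_pos: [0.6244, -0.1341, 0.1844]
orientation: [0.924, 0.383, 0.001, 0.0]
contact_force: [0.6, -2.1, 2.7]
width: 0.0194
t: 5.52
tcp_pos: [0.6244, -0.1341, 0.2543]
orientation: [0.924, 0.383, 0.001, 0.0]
contact_force: [0.2, 0.5, -0.6]
width: 0.0855
[-3.32468550e-01  2.77263052e-01  1.23888411e+00  7.16995518e-04
  1.62373909e+00  4.51249216e-01]
```

View pics/t2.png

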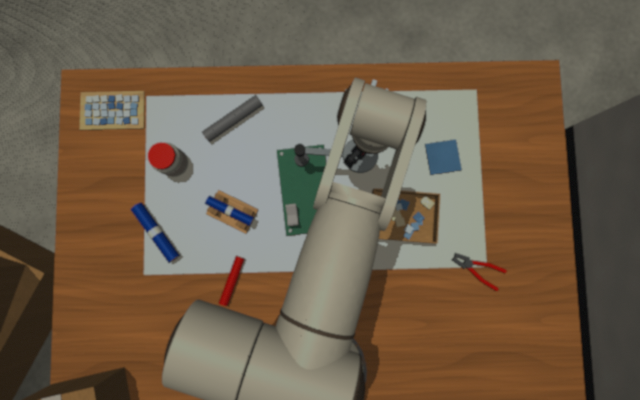

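```bash
python3 - <<'E'
from h import *
from rig import *
s=read_state()
print(delta(s,(.4865,.256,.20),-27.5))
E
```

```text
(array([ 17.9 , -37.28,   5.36]), array([ 1.00e-02, -5.00e-02, -1.74e+01]))
```

```bash
python3 -m inch '[0,0,0,2,-4.1,0,0, 0,0,-5,4,-8.3,0,0, 0,0,-10,6,-12.4,0,0, 0,0,-17.4,8,-16.6,0,0, 0,0,-17.4,10,-20.7,0,0, 0,0,-17.4,12,-24.9,1,0, 0,0,-17.4,14,-29,2,0, 0,0,-17.4,16,-33.1,3.5,0, 0,0,-17.4,17.9,-37.3,5.4,0, 0,0,-17.4,17.9,-37.3,5.4,0, 0,0,-17.4,17.9,-37.3,5.4,0]'
python3 - <<'E'
from h import *
from rig import *
s=read_state();d=get_image('wrist');pickle.dump([s,d],open('w2.pkl','wb'));cv2.imwrite('pics/w2.png',d['img'][:,:,::-1])
d=get_image('top');pickle.dump(d,open('top3.pkl','wb'));cv2.imwrite('pics/t3.png',cv2.resize(d['img'][120:260,270:430,::-1],None,fx=4,fy=4))
E
```

```text
t: 6.95
tcp_pos: [0.4862, 0.2558, 0.1989]
orientation: [0.855, 0.519, -0.0, -0.0]
contact_force: [-0.6, -0.8, -0.5]
width: 0.0852
```

View pics/w2.png

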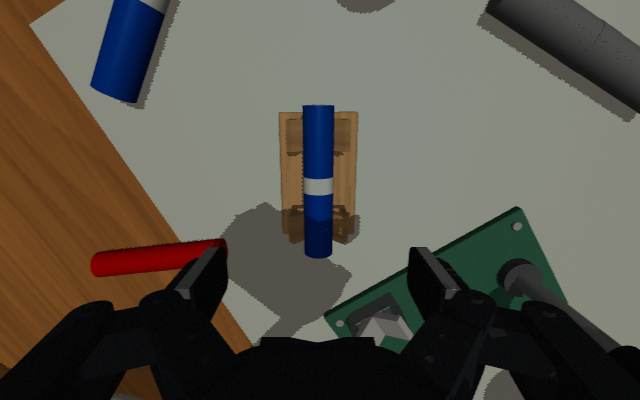

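View pics/t3.png

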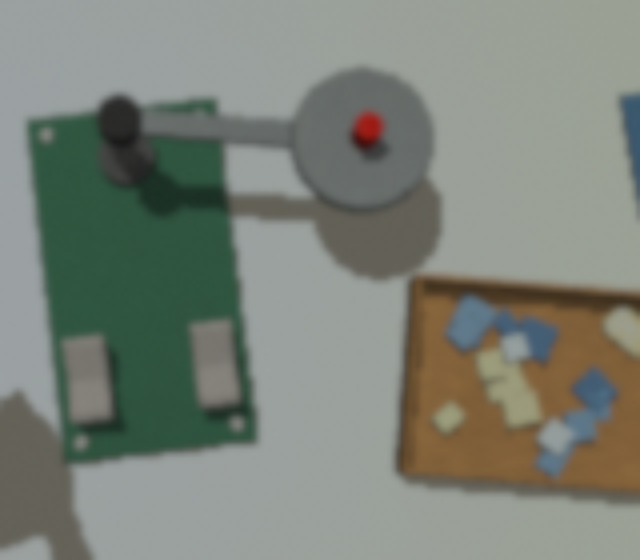

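Wrist view: the cane is vertical in the image at column 318, with its band at (318,186), square to the jaws. The top view shows the lamp head well aside at about 78°, and both saddles visible, at crop pixels (88,379) and (215,364).

```bash
python3 - <<'E'
from h import *
s,d=pickle.load(open('w2.pkl','rb'))
def w(u,v):
    z=float(d['depth'][v,u]);p=np.array([(u-d['cx'])/d['fx']*z,(v-d['cy'])/d['fy']*z,z,1]);t=d['tool_from_camera']@p
    return Ro.from_quat(s['orientation']).apply(t[:3])+s['tcp_pos']
for p in [(318,186),(319,110),(318,250)]: print(p,w(*p))
a,b=w(319,110),w(318,250);print(np.degrees(np.arctan2(*(a-b)[1::-1])))
t=pickle.load(open('top3.pkl','rb'))
f=lambda u,v,z:ray(t,270+(u+.5)/4-.5,120+(v+.5)/4-.5,z)
L,R=f(88,379,.064),f(215,364,.064);print(L,R,(L+R)/2,np.linalg.norm(L-R),np.degrees(np.arctan2(*(L-R)[1::-1])))
print('knob',f(369,127,.218),'hub',f(120,118,.176))
print(delta(s,(*w(318,186)[:2],.025),-27.5))
E
```

```text
(318, 186) [0.48736592 0.25608369 0.05984312]
(319, 110) [0.52015115 0.31730954 0.05941582]
(318, 250) [0.45681921 0.19724133 0.06050416]
62.18986170497503
[0.46876574 0.06699276 0.064     ] [ 0.47781247 -0.02735866  0.064     ] [0.4732891  0.01981705 0.064     ] 0.09478414280154986 95.47697231267281
knob [ 0.62424193 -0.13179284  0.218     ] hub [0.6422618  0.03618063 0.176     ]
(array([ 0.08,  0.09, 17.39]), array([-0.01,  0.01,  0.02]))
```

```bash
python3 -m inch '[0,0,0,0.1,0.1,4,0, 0,0,0,0.1,0.1,8,0, 0,0,0,0.1,0.1,12,0, 0,0,0,0.1,0.1,15,0, 0,0,0,0.1,0.1,17.4,0, 0,0,0,0.1,0.1,17.4,0, 0,0,0,0.1,0.1,17.4,120, 0,0,0,0.1,0.1,17.4,200, 0,0,0,0.1,0.1,17.4,220, 0,0,0,0.1,0.1,17.4,220, 0,0,0,0.1,0.1,17.4,220, 0,0,0,0.1,0.1,17.4,220]' 60
python3 -m inch '[0,0,0,0,0,0,220, 0,0,0,0,0,-2,220, 0,0,0,0,0,-5,220, 0,0,0,0,0,-9,220, 0,0,0,0,0,-11,220, 0,0,0,0,0,-11,220]'
python3 - <<'E'
from h import *
from rig import *
s=read_state();print(s['joint_positions'],s['contact_force'])
print(delta(s,(.474,.0203,s['tcp_pos'][2]),5.5))
d=get_image('wrist');pickle.dump([s,d],open('w3.pkl','wb'));cv2.imwrite('pics/w3.png',d['img'][:,:,::-1])
E
```

```text
t: 8.55
tcp_pos: [0.4876, 0.2564, 0.0265]
orientation: [0.855, 0.518, 0.0, -0.001]
contact_force: [-12.6, 3.0, 13.0]
width: 0.0283
t: 9.3
tcp_pos: [0.4882, 0.2564, 0.1377]
orientation: [0.855, 0.518, 0.002, -0.0]
contact_force: [-0.2, -0.6, -3.5]
width: 0.0285
[3.43278228e-01 1.49494019e-01 1.63048444e+00 1.18277731e-03
 1.35869693e+00 8.23705785e-01] [-0.23121425 -0.64391071 -3.48011138]
(array([-21.59,   9.66,  -0.05]), array([  0.11,  -0.14, -33.04]))
```

View pics/w3.png

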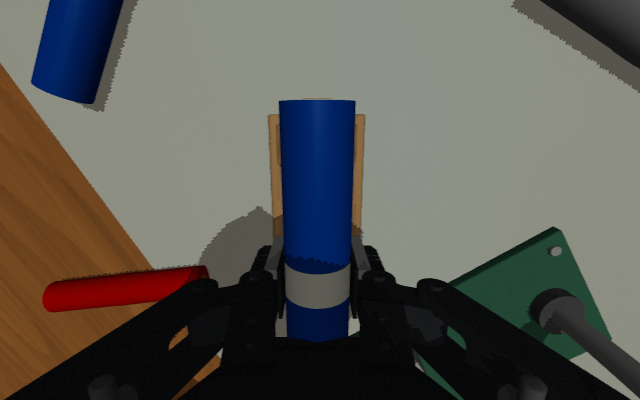

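The cane is held, level, with its band at (318,287) between the pads. I'll measure it in tool axes.

```bash
python3 - <<'E'
from h import *
s,d=pickle.load(open('w3.pkl','rb'))
def w(u,v):
    z=float(d['depth'][v,u]);p=np.array([(u-d['cx'])/d['fx']*z,(v-d['cy'])/d['fy']*z,z,1]);return (d['tool_from_camera']@p)[:3]
col=d['img'][250:340,318].astype(int);wh=[250+i for i in range(90) if col[i].min()>80];print(wh[0],wh[-1])
for v in (wh[0],wh[-1],105,160,220,325): print(v,np.round(w(318,v),4))
E
python3 -m inch '[0,0,0,0,0,0,220, 0,0,-6,-3.6,1.6,0,220, 0,0,-12,-7.2,3.2,0,220, 0,0,-18,-10.8,4.8,0,220, 0,0,-24,-14.4,6.4,0,220, 0,0,-30,-18,8,0,220, 0,0,-33,-21.6,9.7,0,220, 0,0,-33,-21.6,9.7,0,220, 0,0,-33,-21.6,9.7,0,220]'
python3 - <<'E'
from h import *
from rig import *
s=read_state();print(delta(s,(.474,.0203,.0415),5.5),s['contact_force'])
d=get_image('wrist');pickle.dump([s,d],open('w4.pkl','wb'));cv2.imwrite('pics/w4.png',d['img'][:,:,::-1])
E
```

```text
275 308
275 [ 0.0055  0.0005 -0.0315]
308 [-0.0095  0.0005 -0.0323]
105 [ 0.0717  0.0004 -0.0331]
160 [ 0.0529  0.0005 -0.0336]
220 [ 0.0298  0.0005 -0.0328]
325 [-0.0171  0.0005 -0.0333]
t: 10.48
tcp_pos: [0.4735, 0.02, 0.1352]
orientation: [0.673, 0.74, 0.0, -0.001]
contact_force: [-0.5, 0.4, -3.3]
width: 0.0285
(array([0.01, 0.06, 9.37]), array([-0.03, -0.1 , -0.1 ])) [-0.54867403  0.42143308 -3.27818194]
```

View pics/w4.png

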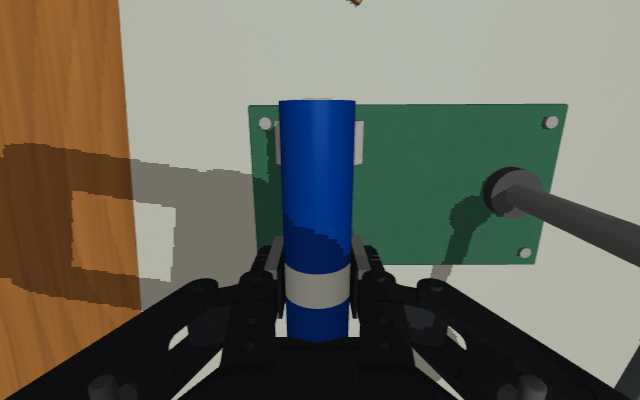

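```bash
python3 -m inch '[0,0,0,0.2,0.1,3,220, 0,0,0,0.2,0.1,5.5,220, 0,0,0,0.2,0.1,7.5,220, 0,0,0,0.2,0.1,8.6,220, 0,0,0,0.2,0.1,9,220, 0,0,0,0.2,0.1,9,220, 0,0,0,0.2,0.1,9,220]'
```

```text
t: 11.4
tcp_pos: [0.4747, 0.0226, 0.046]
orientation: [0.673, 0.74, 0.001, -0.0]
contact_force: [-0.4, -0.6, -3.5]
width: 0.0281
```

```bash
python3 -m inch '[0,0,0,0,0,0.1,220, 0,0,0,0,0,0.2,220, 0,0,0,0,0,0.2,220, 0,0,0,0,0,0.2,220]'; python3 -m inch '[0,0,0,0,0,0.1,220, 0,0,0,0,0,0.1,220, 0,0,0,0,0,0.1,220]'
```

```text
t: 11.9
tcp_pos: [0.4747, 0.0226, 0.044]
orientation: [0.673, 0.74, 0.001, -0.0]
contact_force: [1.3, 0.4, -2.7]
width: 0.0283
t: 12.28
tcp_pos: [0.4746, 0.0226, 0.043]
orientation: [0.673, 0.74, 0.001, -0.0]
contact_force: [0.7, 0.4, -2.7]
width: 0.0281
```

```bash
for i in 1; do python3 -m inch '[0,0,0,0,0,0.05,220, 0,0,0,0,0,0.05,220, 0,0,0,0,0,0.05,220]'; done; python3 -m inch '[0,0,0,0,0,0.05,220, 0,0,0,0,0,0.05,220, 0,0,0,0,0,0.05,220]'
```

```text
t: 12.65
tcp_pos: [0.4747, 0.0226, 0.0425]
orientation: [0.673, 0.74, 0.001, -0.0]
contact_force: [-0.4, -0.4, -2.8]
width: 0.0284
t: 13.02
tcp_pos: [0.4747, 0.0226, 0.042]
orientation: [0.673, 0.74, 0.001, -0.0]
contact_force: [0.2, 0.2, -3.1]
width: 0.0287
```

```bash
python3 -m inch '[0,0,0,0,0,0.05,220, 0,0,0,0,0,0.05,220, 0,0,0,0,0,0.05,220]'; python3 -m inch '[0,0,0,0,0,0.03,220, 0,0,0,0,0,0.03,220, 0,0,0,0,0,0.03,220]'
```

```text
t: 13.4
tcp_pos: [0.4747, 0.0226, 0.0417]
orientation: [0.673, 0.74, 0.001, -0.0]
contact_force: [-2.3, 0.6, 4.8]
width: 0.0282
t: 13.78
tcp_pos: [0.4747, 0.0226, 0.0417]
orientation: [0.673, 0.74, 0.001, -0.0]
contact_force: [-4.6, -0.4, 7.2]
width: 0.0282
```

```bash
python3 -m inch '[0,0,0,0,-0.03,0.03,220, 0,0,0,0,-0.03,0.04,220, 0,0,0,0,-0.03,0.04,220, 0,0,0,0,-0.03,0.04,220]'; python3 -c "
from rig import *
s=read_state();print(s['contact_force'],s['moment'],s['tcp_pos'])"
```

```text
t: 14.28
tcp_pos: [0.4747, 0.0226, 0.0417]
orientation: [0.673, 0.74, 0.001, 0.0]
contact_force: [-3.4, 1.2, 8.4]
width: 0.0283
[-3.39566405  1.23961678  8.35466576] [0.11599964 0.36233643 0.07325513] [0.47469128 0.02258927 0.04165725]
```

```bash
python3 -m inch '[0,0,0,0,-0.06,0.04,220, 0,0,0,0,-0.08,0.05,220, 0,0,0,0,-0.08,0.05,220, 0,0,0,0,-0.08,0.05,220]'; python3 -c "
from rig import *
s=read_state();print(s['contact_force'],s['moment'],s['tcp_pos'])"
```

```text
t: 14.78
tcp_pos: [0.4746, 0.0226, 0.0416]
orientation: [0.673, 0.74, 0.002, 0.001]
contact_force: [1.9, 1.7, 5.6]
width: 0.0285
[1.89286764 1.66674059 5.58925399] [ 0.327597   -0.31233486  0.09360841] [0.4745768  0.02257306 0.04159911]
```

```bash
python3 -m inch '[0,0,0,0,-0.04,0.05,220, 0,0,0,0,-0.04,0.07,220, 0,0,0,0,-0.04,0.08,220, 0,0,0,0,-0.04,0.08,220, 0,0,0,0,-0.04,0.08,220]'; python3 -c "
from rig import *
import time
for i in range(3):
  s=read_state();print(s['contact_force'],s['moment'],s['tcp_pos'])
  get_image('wrist')"
```

```text
t: 15.4
tcp_pos: [0.4747, 0.0226, 0.0416]
orientation: [0.673, 0.74, 0.002, 0.001]
contact_force: [-4.1, 2.3, 13.4]
width: 0.0281
[-4.13690028  2.34730363 13.37024763] [0.29989169 0.51778688 0.11832231] [0.47466864 0.02260107 0.0415564 ]
[-2.91228805  1.33358627 14.26094654] [0.23972976 0.56016046 0.1090323 ] [0.4746624  0.02256333 0.04154996]
[-3.96353882  1.82395383 13.8762554 ] [0.25478519 0.55795656 0.08507791] [0.47466102 0.02257115 0.0415436 ]
```

```bash
python3 -m inch '[0,0,0,0,-0.06,0.07,220, 0,0,0,0,-0.06,0.08,220, 0,0,0,0,-0.06,0.08,220, 0,0,0,0,-0.06,0.08,220, 0,0,0,0,-0.06,0.08,220]'; python3 - <<'E'
from rig import *
from h import *
for i in range(4):
  s=read_state();print(np.round(s['contact_force'],1),np.round(s['moment'],2),s['tcp_pos'])
  d=get_image(['wrist','scene','top','wrist'][i]); pickle.dump([s,d],open(f'f{i}.pkl','wb'))
  cv2.imwrite(f'pics/f{i}.png',d['img'][:,:,::-1] if i!=1 else cv2.resize(d['img'][140:280,240:440,::-1],None,fx=4,fy=4))
E
```

```text
t: 16.18
tcp_pos: [0.4747, 0.0226, 0.0416]
orientation: [0.673, 0.74, 0.003, 0.002]
contact_force: [-2.4, 1.9, 14.2]
width: 0.0285
[-2.4  1.9 14.2] [0.32 0.48 0.03] [0.47468011 0.02257733 0.04155356]
[-3.2  1.7 13.2] [0.3  0.48 0.08] [0.47470454 0.02259302 0.04156628]
[-2.2  0.9 14.2] [0.31 0.4  0.02] [0.47469802 0.02257831 0.04157021]
[-1.7  1.7 14.2] [0.35 0.39 0.06] [0.47468472 0.02258206 0.04156357]
```

View pics/f0.png

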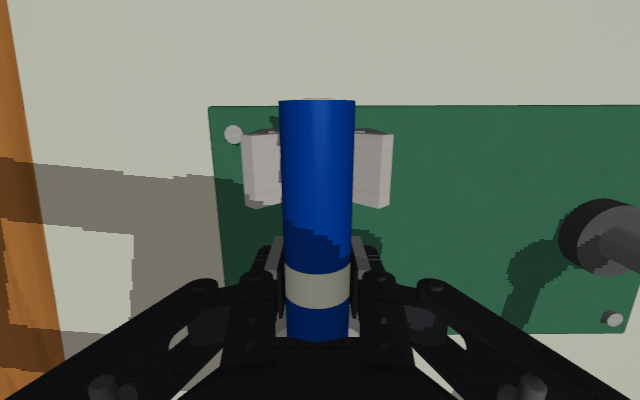

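View pics/f1.png

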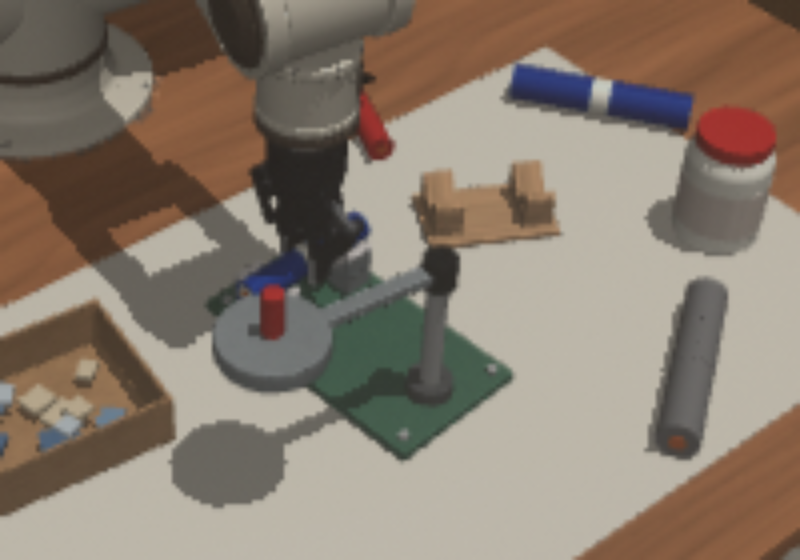

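View pics/f2.png

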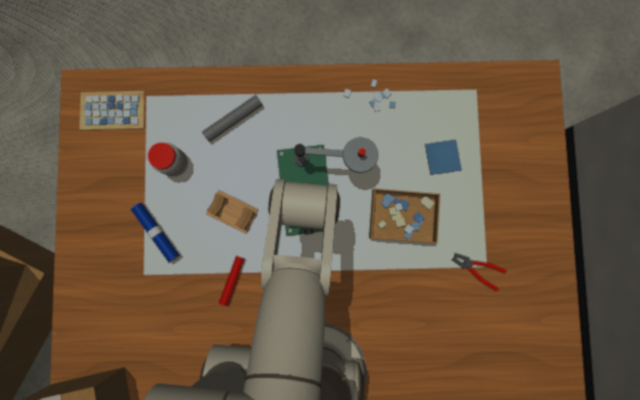

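Wrist view: the cane (column 317) lies centred in the saddle (edges at 243 and 392), with its band at (318,284). The scene view shows it bridging both saddles with the lamp aside, and the tub, nippers and tile unmoved. I'll do a last check of the band against the saddles along the V.

```bash
python3 - <<'E'
from h import *
s,d=pickle.load(open('f0.pkl','rb'))
T=Ro.from_quat(s['orientation'])
def w(u,v):
    z=float(d['depth'][v,u]);p=np.array([(u-d['cx'])/d['fx']*z,(v-d['cy'])/d['fy']*z,z,1]);return T.apply((d['tool_from_camera']@p)[:3])+s['tcp_pos']
a=np.radians(5.5)
def jig(P): q=P[:2]-np.array([.474,.0203]);return np.round([q[0]*np.cos(a)+q[1]*np.sin(a),-q[0]*np.sin(a)+q[1]*np.cos(a),P[2]],4)
col=d['img'][250:340,318].astype(int);wh=[250+i for i in range(90) if col[i].min()>80]
print('band',jig(w(318,wh[0])),jig(w(318,wh[-1])))
for v in (110,160,220): print(jig(w(317,v)))
print('saddle',[jig(w(*p)) for p in [(248,140),(248,200),(386,140),(386,200)]])
E
```

```text
band [0.0012 0.0076 0.073 ] [ 0.0012 -0.0069  0.0745]
[0.0009 0.0722 0.074 ]
[0.0008 0.0549 0.0747]
[0.0008 0.0318 0.074 ]
saddle [array([-0.0263,  0.0609,  0.062 ]), array([-0.0283,  0.0356,  0.0598]), array([0.0282, 0.0608, 0.0618]), array([0.0303, 0.0353, 0.0592])]
```

```bash
python3 -c "
from rig import *
s=read_state();print(s['contact_force'],s['width'],s['t']);print(job_done())"
```

```text
[-1.42627208  2.3888988  14.33234469] 0.028565112813095154 16.375
the job is handed in; nothing more can be done
None
```

I pinched the lamp knob and swung the lamp to about 78° off centre. I then lifted the blue cane from the wooden rest and seated it in the V, and handed the job in at 16.4 s while still gripping and pressing it.

Last checks before handing in:
- **Cane position:** its top is at 74 to 75 mm, so its axis is at about 59.5 mm. It lies within about 1 mm of the saddles' middle across the V and has its band within about 1 mm of half-way between them.
- **Alignment:** the cane is parallel to the V to within about 0.01 rad.
- **Pressing force:** steady at about 14 N down. From the wrist forces, ignoring friction, I work out about 10 to 14 N on each side of the V, but I could not measure the face forces directly.
- **Side force and tilt:** a small side force of 1.5 to 3 N remained on the gripper, and it was tilted by about 0.3°.
- **Other objects:** the glue tub, nippers and blue tile look unmoved in the top view.

No check failed. My first touch bore mostly on the far face, so I shifted the cane a little sideways to even the two sides.

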